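# Hang the guard door of the polishing box

## Robot

A 6-joint arm with a two-finger parallel gripper is mounted at the origin on a cart in front of the work surface, level with it; the furniture and walls round the work are solid. World frame = base frame: x ahead of the robot, y to its left, z up, the work surface at z = 0. Lengths are in mm, angles in rad, forces in N, time in s.
With the tool pointing down it reaches from about 325 to 925 mm from the base axis. Payload 3.1 kg.
Tool frame: the origin (TCP) lies between the finger pads; the fingertips stand 19 mm ahead of it and the grasp point (between the pads) is the TCP; z points along the fingers, y is the direction in which the jaws open and shut (so a half turn about z gives the same grasp; the last joint's range is limited). The gripper opens to 85 mm and grips with 20 to 120 N. Pads are 22 mm wide; open, the fingers measure 114 mm over their backs; the gripper's body (76 mm by 85 mm) begins 54 mm behind the grasp point. The pads swing forward as they close: fully open they stand 13 mm farther back than shut.
Start: joints at [1.164, 0.217, 1.613, -0, 1.311, -0.112], TCP at [181.574, 598.055, 250.3] pointing down, gripper open.
Joint ranges: [-2.75, 2.75], [-0.78, 2.1], [0.31, 2.55], [-1.13, 4.27], [0.13, 2.63], [-2.58, 2.58]. Speed limits (rad/s): [2.79, 2.79, 3.14, 3.14, 3.14, 3.14].

## Interface

Orientations are given as a rotation vector (axis times angle).
In Python, from cell import state, eyes, manip gives the robot as it stands.
- The arm moves only by the tool send_rows, never from a script. Its argument "steps" is a list of rows, each a list of 7 numbers: the shift along the tool's x, y, z in m, then the turn, a rotation vector about the tool's x, y, z in degrees, then the opening, from 0 (shut) to 1 (fully open). In form: [[tx, ty, tz, rx, ry, rz, fingers], ...]. A call has 1 to 12 rows; each row is the pose to reach, as a shift and turn from the pose commanded when the call began, along the tool's axes at that moment; what a row does not reach only later rows make up. A row lasts 1/12 s, in which the tool goes at most 41.7 mm and 7.16 degrees, less where a joint would pass 70% of its speed; a pose out of reach is approached as far as the arm can. A call with a gripper value outside its range is refused whole. The fingers move at their own pace and stop on an object; the grip force is fixed at half the most. Time passes only in rows, so rows that repeat a pose let the fingers close. It gives the time, the measured TCP pose, the force and the opening at its end, in the units of the state.
- state(): the state, without advancing time (a new reading comes with each control period).
- eyes.grab_frame(name): name is "side" or "top"; returns a dict with "frame" (400x640x3 uint8, red, green, blue), "K" (3x3 intrinsics, pixels), "cam_to_world" (4x4, takes a point from camera to world coordinates). Camera axes: x right, y up, looking along -z (the intrinsics and any distortion apply to the point x, -y, -z); pixel columns grow to the right and rows downward; lengths in mm; the calibration is good to about 2 mm. A picture is of the moment at which its call begins. There is no depth.
- manip.close_job(): hands the job in, once; it reports no verdict.
The state is a dict: "time_s": time; "q": joint angles; "qvel": joint speeds; "joint_torque": joint torques, N m; "ee_pos": TCP position; "ee_rot": TCP orientation; "wrist_force": force on the tool from outside, world axes, zero at the start; "wrist_torque": the same for the moment, N m; "finger_gap": finger opening in mm.
Only numpy, scipy, OpenCV 4.12 (cv2) and the standard library are available. Lean on these libraries where they do the work, as an engineer would, in place of code of your own. Each camera call takes 0.05 s, during which the arm holds its last target.

## Task

Put the guard door back on the small polishing box: take it out of its wooden stand, lower both of its hinge knuckles together fully down onto the two hinge pins and let go of it while it still stands open. Then push it shut against its stop and swing the latch bar down until it lies level across the front of the door. Leave the loose tools and other things on the bench where they are.

Things in the scene. Friction and masses are not known exactly. Their poses are not given: they have to be found in the camera images.
- polishing_box: Fixed grey sheet-metal box, 105 deep, 215 wide, 199 high, doorway to the robot. Origin: at bench level under the middle of the doorway, in the shut door's mid-plane. x into the box, y to its left, z up. Hinge at its right, latch at its left, on dark posts to z = 192 (outside y = -85 and 74, x = -8 to 14). Door shut: x = -5 to 5, y = -52 to 63, z = 70 to 196; stop behind its free end at x = 7.
- pin_low (a point): Foot of the lower hinge pin, on top of its bracket, where the underside of the lower knuckle comes to rest: at (0, -65, 78) mm of the box. The pin stands upright, diameter 9.5, 22 high, the upper 9 mm tapered to 3. Its axes are those of the box.
- pin_high (a point): Foot of the upper pin, alike and in line, 80 mm above the lower one. Its bracket, 7 thick, comes from the post at the right and reaches 8 mm round the pin axis. Between the tip of the lower pin and the underside of this bracket are 51 mm, into which the lower knuckle (24 high) must be brought from the front before the door is lowered.
- latch_tip (a point): End of the steel latch bar, on its middle line, 55 mm from its pivot. The pivot is at (-16, 83, 178) mm of the box, its axis along the box's x; the bar is 10 thick (box x = -21 to -11), 12 broad, 60 long, with a round stud of radius 8 at 58 mm that stands out to the front as far as x = -36.
- latch (a joint): Angle of the latch bar in rad: 0 = level, lying across the front of the shut door (a fixed stop); grows as its end is raised, pi/2 = upright, 1.9 at most. It starts raised, stays where it is left (friction about 0.07 N m) and is swung by pushing on its end or stud.
- door: Guard door, clear pane in an aluminium frame, 10 thick, 0.3 kg (varies); two steel knuckles (tubes, outer diameter 20, bore 12, 24 high, open at both ends) at one upright edge. Origin: on the hinge axis at the lower knuckle's underside. Panel x = -13 to -128, z = -8 to 118 mm, y across it. Shut: turned -pi/2 about z against the box; turned like the box: 90 degrees open, towards the robot.
- knuckle_low (a point): Centre of the underside of the lower knuckle, the door's origin; the bore is open from here upwards.
- knuckle_high (a point): Centre of the underside of the upper knuckle, 80 mm above the lower one.
- door_edge (a point): Middle of the door's free upright edge, at (-128, 0, 55) mm of the door.
- door_top (a point): Middle of the door's top edge, at (-70.5, 0, 118) mm of the door; the 10 mm thick frame may be gripped here from above.
- stand: Fixed wooden stand, 125 long, 70 wide, 52 high. Origin: centre of its underside; x along its slot, z up. The slot is 12.5 wide, 40 deep and 80 long (x = -40 to 40), its floor at z = 12; the door begins upright in it, its lower edge on the floor, its knuckle end to +x.
- driver_blue: Bystander: screwdriver with a blue handle, 150 long, lying left of the stand. Origin: centre of its underside.
- sanding_block: Bystander: brown sanding block, 59 x 101 x 33, right of the stand. Origin: centre of its underside.
- sander: Big fixed belt sander in the middle of the bench, right of the stand and the box, not part of the job. In world metres (this does not vary): its belt, up to 0.48 high, is within x = 0.23 to 0.61, y = -0.10 to 0.04; its table, a plate at z = 0.21 to 0.23, within x = 0.42 to 0.67, y = 0.08 to 0.23.
- steel_block: Bystander: plain steel block, 45 x 90 x 30, behind the box. Origin: centre of its underside.
- oil_can: Bystander: oil can with a thin spout, 68 x 81, 152 high, behind the sander's table. Origin: centre of its underside.

How it is judged (in metres and radians):
On the way, in this order (a step that is already met when the one before it is completed fails the run):
1. Both knuckles are fully down on their pins, the door stands open and the gripper has let go of it (horizontal distance between knuckle_low and pin_low below 0.004 m and horizontal distance between knuckle_high and pin_high below 0.004 m and z of knuckle_low in the frame of pin_low between -0.004 and 0.004 m and z of knuckle_high in the frame of pin_high below 0.004 m and x of door_edge in the frame of polishing_box below -0.03 m and contact force between the fingers and door below 0.3 N), for 0.2 s.
2. The door is shut against its stop while the latch bar is still raised (horizontal distance between knuckle_low and pin_low below 0.004 m and horizontal distance between knuckle_high and pin_high below 0.004 m and z of knuckle_low in the frame of pin_low between -0.004 and 0.004 m and z of knuckle_high in the frame of pin_high below 0.004 m and x of door_edge in the frame of polishing_box between -0.01 and 0.01 m and value of joint latch above 0.5 rad), for 0.2 s.
3. The latch bar is swung down across the shut door (horizontal distance between knuckle_low and pin_low below 0.004 m and horizontal distance between knuckle_high and pin_high below 0.004 m and z of knuckle_low in the frame of pin_low between -0.004 and 0.004 m and z of knuckle_high in the frame of pin_high below 0.004 m and x of door_edge in the frame of polishing_box between -0.01 and 0.01 m and value of joint latch below 0.1 rad), for 0.2 s.
At the end, for the whole second after the job is handed in: Both knuckles sit on their pins (within 4 mm of fully down and 4 mm sideways), the free edge of the door is within 10 mm of the plane of the doorway, the latch bar is within 0.1 rad of level in front of the door, and the door is at rest (all of step 3 and linear speed of door below 0.02 m/s); the robot touches nothing.
It fails at once if The driver blue was shifted by more than 30 mm (distance of driver_blue from where it was at the start of the episode above 0.03 m).
It fails at once if The sanding block was shifted by more than 30 mm (distance of sanding_block from where it was at the start of the episode above 0.03 m).
It fails at once if The steel block was shifted by more than 30 mm (distance of steel_block from where it was at the start of the episode above 0.03 m).
It fails at once if The oil can was shifted by more than 30 mm (distance of oil_can from where it was at the start of the episode above 0.03 m).
It also fails if it takes over 56 s, if anything falls off the work surface, if the arm or the gripper's body presses on something with over 40 N, if the wrist force passes 120 N, or if a joint passes its speed limit or range.

## Working session

There is one attempt and no reset: what is moved stays moved. The work goes in short steps, Python scripts to look and compute and a tool call to move; the robot and the scene stay as the last step left them, time stands still between calls to the robot, and variables do not carry over. Pictures are saved under pics/ and viewed, and the job is handed in when it is done.

Besides the shell and the picture viewer there is one more tool, called after "Call:" as name([rows], argument=value, ...), one row to a line, values as JSON. send_rows: Moves the arm, as the interface text tells. Its arguments: {"type":"object","properties":{"steps":{"type":"array"}},"required":["steps"]}

```bash
ls; mkdir -p pics; python3 - <<'E'
from cell import state, eyes, manip
import cv2
print(state())
for n in ("side","top"):
    d=eyes.grab_frame(n); cv2.imwrite(f"pics/{n}0.png",d["frame"][:,:,::-1]); print(n,d["K"].tolist(),d["cam_to_world"].round(4).tolist(), [k for k in d])
E
```

```text
pics
{'time_s': 0.0, 'q': array([ 1.16379050e+00,  2.17769129e-01,  1.61493675e+00,  2.18165974e-05,
        1.31130418e+00, -1.12195172e-01]), 'qvel': array([-0.00043772, -0.00149604, -0.00139197, -0.00171425,  0.00189767,
        0.00080122]), 'joint_torque': array([ 8.04960546e-04, -3.96836579e+01, -3.03856087e+01, -8.89171633e-05,
        9.64220962e-03, -2.54033483e-05]), 'ee_pos': array([181.26105144, 597.32982944, 248.95756804]), 'ee_rot': array([-0.46132658, -3.10688626,  0.00366077]), 'wrist_force': array([-0.15431187, -0.10685557, -0.14667448]), 'wrist_torque': array([-0.02883894,  0.02471748,  0.0095237 ]), 'finger_gap': 85.36800371799522}
side [[380.9789845318694, 0.0, 327.03162907867886], [0.0, 380.9789845318694, 204.47159141419215], [0.0, 0.0, 1.0]] [[-0.7997, -0.4835, 0.356, 848.5598], [0.6004, -0.65, 0.4658, 700.3449], [0.0062, 0.5863, 0.8101, 890.2207], [0.0, 0.0, 0.0, 1.0]] ['frame', 'K', 'cam_to_world']
top [[405.27206740777996, 0.0, 325.6480133289522], [0.0, 405.27206740777996, 205.08475543530466], [0.0, 0.0, 1.0]] [[-0.0122, 0.9761, -0.2169, 345.2238], [-0.9999, -0.0115, 0.0044, 279.3375], [0.0018, 0.217, 0.9762, 999.9249], [0.0, 0.0, 0.0, 1.0]] ['frame', 'K', 'cam_to_world']
```

View pics/side0.png

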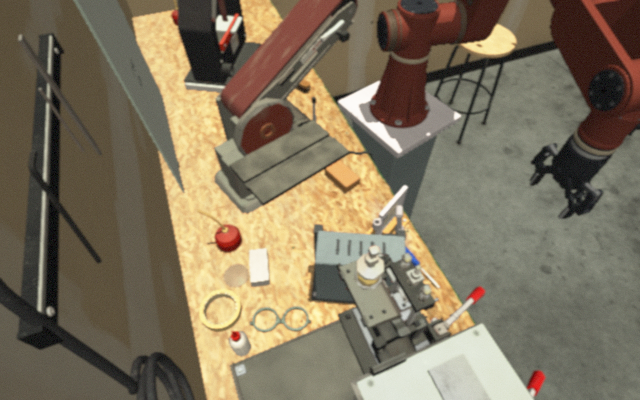

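View pics/top0.png

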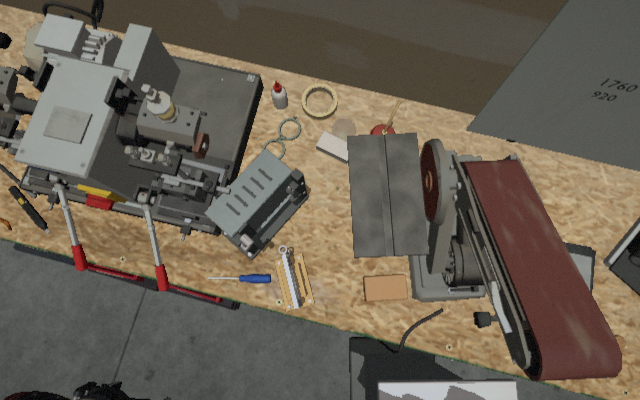

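```bash
python3 - <<'E'
import cv2
t=cv2.imread("pics/top0.png")[130:315,195:335]; cv2.imwrite("pics/tc0.png",cv2.resize(t,None,fx=4.2,fy=4.2*.77,interpolation=cv2.INTER_CUBIC) if 0 else cv2.resize(t,None,fx=3.2,fy=3.2,interpolation=cv2.INTER_CUBIC))
t=cv2.imread("pics/side0.png")[170:320,300:450]; cv2.imwrite("pics/sc0.png",cv2.resize(t,None,fx=4,fy=4,interpolation=cv2.INTER_CUBIC))
E
```

```text
(no output)
```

View pics/tc0.png

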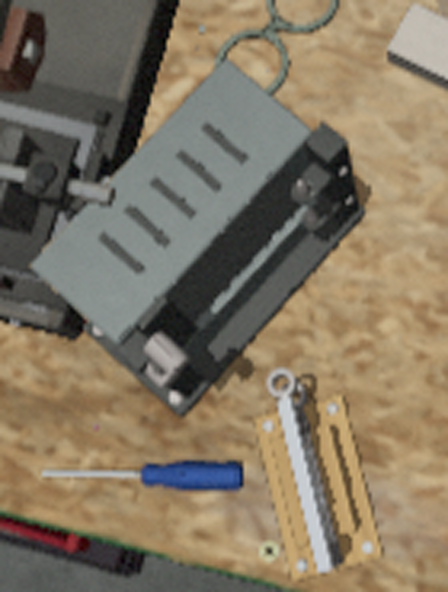

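View pics/sc0.png

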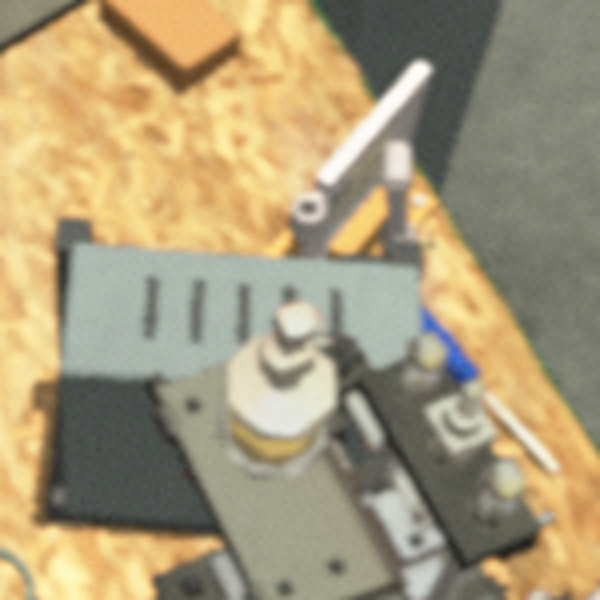

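```bash
cat > h.py <<'E'
import numpy as np, cv2
from scipy.spatial.transform import Rotation as R
from cell import state, eyes, manip
def avg(n,k=4):
    ds=[eyes.grab_frame(n) for _ in range(k)]
    np.savez(f"{n}_cal.npz",K=ds[0]["K"],T=ds[0]["cam_to_world"])
    return np.mean([d["frame"] for d in ds],0).astype(np.uint8)[:,:,::-1].copy()
def cal(n):
    c=np.load(f"{n}_cal.npz"); return c["K"],c["T"]
def ray(n,u,v):
    K,T=cal(n); d=np.array([(u-K[0,2])/K[0,0],-(v-K[1,2])/K[1,1],-1.0])
    return T[:3,3],T[:3,:3]@d
def onz(n,u,v,z):
    o,d=ray(n,u,v); return o+d*(z-o[2])/d[2]
def proj(n,P):
    K,T=cal(n); p=(np.asarray(P)-T[:3,3])@T[:3,:3]; 
    return np.array([K[0,0]*p[0]/-p[2]+K[0,2],K[1,1]*p[1]/p[2]+K[1,2]])
def tri(u1,u2):
    o1,d1=ray("top",*u1);o2,d2=ray("side",*u2)
    A=np.stack([d1,-d2],1);t=np.linalg.lstsq(A,o2-o1,rcond=None)[0]
    a=o1+d1*t[0];b=o2+d2*t[1];return (a+b)/2,np.linalg.norm(a-b)
def crop(img,name,x0,y0,w,h,s):
    c=cv2.resize(img[y0:y0+h,x0:x0+w],None,fx=s,fy=s,interpolation=cv2.INTER_CUBIC)
    for i in range(0,w,10):
        cv2.putText(c,str(x0+i),(int((i+.5)*s),8),0,.3,(0,255,255),1); cv2.line(c,(int((i+.5)*s),10),(int((i+.5)*s),16),(0,255,255),1)
    for i in range(0,h,10):
        cv2.putText(c,str(y0+i),(0,int((i+.5)*s)),0,.3,(0,255,255),1)
    cv2.imwrite("pics/"+name,c)
E
python3 - <<'E'
from h import *
t=avg("top");s=avg("side");cv2.imwrite("top_a.png",t);cv2.imwrite("side_a.png",s)
crop(t,"hb.png",200,150,110,110,7)[0:0] if 0 else crop(t,"hb.png",225,155,90,75,8)
crop(t,"lb.png",205,220,120,95,6)
crop(s,"sb.png",360,175,60,70,8)
E
```

```text
(no output)
```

View pics/hb.png

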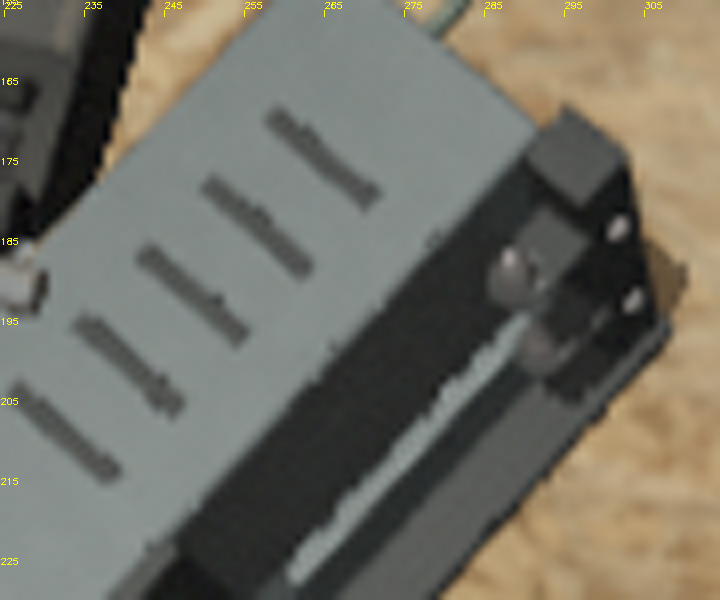

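View pics/lb.png

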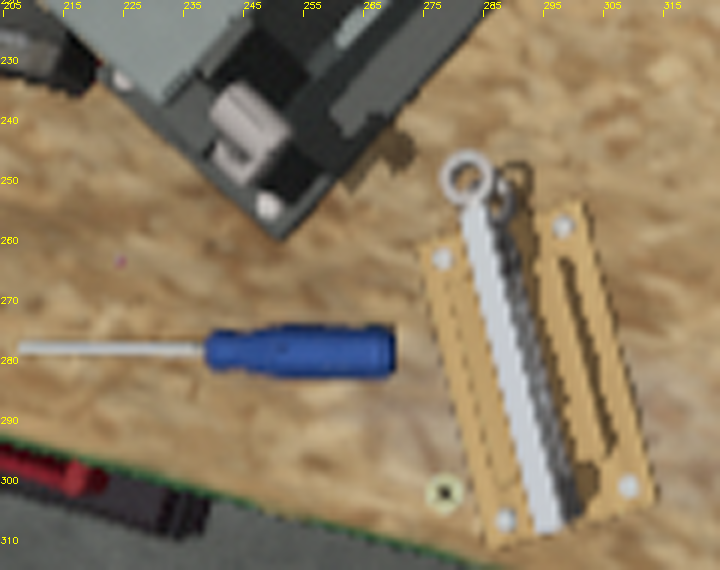

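View pics/sb.png

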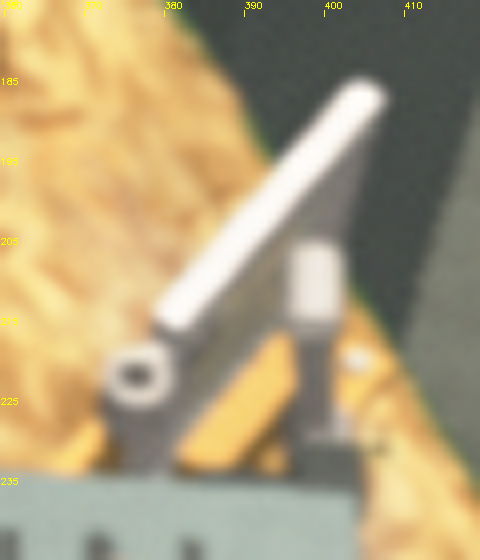

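```bash
python3 - <<'E'
from h import *
a=lambda x,y:(225+x/8-.5,155+y/8-.5)
for nm,p,z in [("p1",a(565,105),192),("p2",a(630,152),192),("p3",a(582,205),192),("p4",a(528,158),192),("tip",a(511,258),180),("FL",(251.2,259.0),0),("FR",a(668,330),0),("roofR",a(532,128),199),("roofFL",a(172,543),199),("roofBR",a(385,0),199)]:
    print(nm,np.round(p,1),onz("top",*p,z).round(1))
    
# knuckle in both views
print(tri((205+465/6-.5,220+178/6-.5),(360+137/8-.5,175+375/8-.5)))
E
```

```text
p1 [295.1 167.6] [605.5 338.3 192. ]
p2 [303.2 173.5] [592.6 321.4 192. ]
p3 [297.2 180.1] [578.4 333.8 192. ]
p4 [290.5 174.2] [591.2 347.9 192. ]
tip [288.4 186.8] [567.7 353.2 180. ]
FL [251.2 259. ] [434.1 459.2   0. ]
FR [308.  195.8] [592.3 319.4   0. ]
roofR [291.  170.5] [597.2 346.3 199. ]
roofFL [246.  222.4] [489.6 435.8 199. ]
roofBR [272.6 154.5] [632.4 384.8 199. ]
(array([444.22899352, 370.58986338, 121.20481989]), np.float64(1.603827436168092))
```

```bash
cat >> h.py <<'E'
def line(img,n,p,q,z,half=4,N=40,m=.08,sign=0):
    """subpixel edge along p->q; returns world pts on plane z at fitted ends, and angle"""
    g=cv2.GaussianBlur(img,(0,0),.7).astype(float).mean(2); p=np.array(p,float);q=np.array(q,float)
    d=(q-p)/np.linalg.norm(q-p);nn=np.array([-d[1],d[0]]);pts=[]
    o=np.arange(-half,half+.01,.1)
    for t in np.linspace(m,1-m,N):
        c=p+(q-p)*t; xy=c+o[:,None]*nn
        pr=cv2.remap(g.astype(np.float32),xy[:,0:1].astype(np.float32),xy[:,1:2].astype(np.float32),cv2.INTER_CUBIC)[:,0]
        gr=np.gradient(pr); gr=gr*sign if sign else abs(gr)
        k=gr.argmax(); pts.append(xy[k])
    pts=np.array(pts,np.float32)
    vx,vy,x0,y0=cv2.fitLine(pts,cv2.DIST_HUBER,0,.01,.01).ravel()
    c=np.array([x0,y0]);v=np.array([vx,vy]);v*=np.sign(v@d)
    r=abs((pts-c)@[-v[1],v[0]])
    P=c+v*((p-c)@v);Q=c+v*((q-c)@v)
    A=onz(n,*P,z);B=onz(n,*Q,z)
    print("line",P.round(2),Q.round(2),"med res",np.median(r).round(2),A[:2].round(1),B[:2].round(1),"ang",np.degrees(np.arctan2(*(B-A)[1::-1])).round(2))
    return A,B
E
python3 - <<'E'
from h import *
t=cv2.imread("top_a.png");s=cv2.imread("side_a.png")
print("roof front");line(t,"top",(246,222.4),(291,170.5),199)
print("roof right");line(t,"top",(272.6,154.5),(290,169.5),199)
print("base front");line(t,"top",(253,257),(306,198),0)
print("side roof front");line(s,"side",(320,230.7),(404,235.5),199)
print("door edges")
line(t,"top",(281,253),(294,308),138,half=2)
line(t,"top",(285,252),(298,306.5),138,half=2)
print("stand"); line(t,"top",(274.5,261),(286,311),52,half=3); line(t,"top",(301,254),(313,302),52,half=3)
E
```

```text
roof front
line [245.33 221.79] [291.68 171.12] med res 0.06 [490.8 437.2] [595.8 344.9] ang -41.32
roof right
line [273.26 153.66] [291.25 167.92] med res 0.41 [634.2 383.5] [602.7 345.8] ang -129.91
base front
line [254.14 258.02] [306.93 198.83] med res 0.28 [436.4 452. ] [584.3 322.1] ang -41.3
side roof front
line [320.19 228.63] [403.94 236.21] med res 0.8 [594.9 345.2] [464.  466.2] ang 137.23
door edges
line [280.49 253.12] [293.89 308.03] med res 0.12 [433.5 372.6] [320.1 343.6] ang -165.66
line [284.69 252.08] [298.35 306.41] med res 0.17 [435.6 363.7] [323.2 334.4] ang -165.4
stand
line [274.17 261.08] [286.53 310.87] med res 0.29 [424.  396.3] [311.6 366.6] ang -165.2
line [299.11 254.45] [310.51 302.59] med res 0.86 [438.7 338.4] [329.1 312.3] ang -166.58
```

```bash
cat >> h.py <<'E'
def delta(target,yaw_door):
    """shift in tool axes (m) & turn needed, tool down, tool y perpendicular to door yaw (deg)"""
    s=state();M=R.from_rotvec(s["ee_rot"]).as_matrix()
    d=M.T@(np.asarray(target)-s["ee_pos"])/1000
    out=[]
    for k in (0,180):
        a=np.radians(yaw_door+k); X=np.array([np.cos(a),np.sin(a),0]);Z=np.array([0,0,-1]);Y=np.cross(Z,X)
        out.append(np.degrees(R.from_matrix(M.T@np.stack([X,Y,Z],1)).as_rotvec()).round(2))
    print("shift",d.round(4),"turn",out)
def st():
    s=state();M=R.from_rotvec(s["ee_rot"]).as_matrix()
    print("t",round(s["time_s"],2),"pos",s["ee_pos"].round(1),"\nM",M.round(3).tolist(),"\nF",s["wrist_force"].round(2),"T",s["wrist_torque"].round(2),"gap",round(s["finger_gap"],1),"q",s["q"].round(2))
E
python3 - <<'E'
from h import *
k=onz("top",205+465/6-.5,220+178/6-.5,124); print("knuckle",k)
print("side",onz("side",360+137/8-.5,175+375/8-.5,124))
st()
u=np.array([np.cos(np.radians(14.5)),np.sin(np.radians(14.5)),0])
g=k-62*u; g[2]=200; print(g); delta(g,14.5)
# door midline check
print((np.array([433.5,372.6])+[435.6,363.7])/2,(np.array([320.1,343.6])+[323.2,334.4])/2)
# driver, sanding block irrelevant
E
```

```text
knuckle [443.40127762 370.91284373 124.        ]
side [446.21531576 371.17893135 124.        ]
t 0.5 pos [181.6 598.  250.3] 
M [[-0.957, 0.291, -0.0], [0.291, 0.957, -0.0], [0.0, -0.0, -1.0]] 
F [ 0.47 -0.01 -0.11] T [-0.    0.07  0.04] gap 85.7 q [ 1.16  0.22  1.61  0.    1.31 -0.11]
[383.37612392 355.38928348 200.        ]
shift [-0.2636 -0.1735  0.0503] turn [array([-0.0000e+00,  1.0000e-02,  1.4861e+02]), array([ -0.  ,  -0.  , -31.39])]
[434.55 368.15] [321.65 339.  ]
```

Call:
send_rows([
  [-0.264,-0.174,0.0,0,0,-31.4,0.5],
  [-0.264,-0.174,0.0,0,0,-31.4,0.5],
  [-0.264,-0.174,0.0,0,0,-31.4,0.5],
  [-0.264,-0.174,0.0,0,0,-31.4,0.5],
  [-0.264,-0.174,0.0,0,0,-31.4,0.5],
  [-0.264,-0.174,0.0,0,0,-31.4,0.5],
  [-0.264,-0.174,0.0,0,0,-31.4,0.5],
  [-0.264,-0.174,0.0,0,0,-31.4,0.5],
  [-0.264,-0.174,0.03,0,0,-31.4,0.5],
  [-0.264,-0.174,0.06,0,0,-31.4,0.5],
  [-0.264,-0.174,0.06,0,0,-31.4,0.5],
  [-0.264,-0.174,0.06,0,0,-31.4,0.5],
])

```text
time_s: 1.5
ee_pos: [382.3, 353.7, 188.6]
ee_rot: [0.396, -3.112, 0.004]
wrist_force: [-1.0, -0.7, 0.9]
finger_gap: 42.8
```

```bash
python3 - <<'E'
from h import *
st(); delta([383.4,355.0,130],14.5)
t=avg("top",2);s=avg("side",2)
crop(t,"t1.png",240,220,100,95,6);crop(s,"s1.png",350,150,80,90,6)
E
```

```text
t 1.5 pos [382.3 353.7 188.6] 
M [[-0.968, -0.25, -0.004], [-0.25, 0.968, -0.003], [0.005, -0.002, -1.0]] 
F [-0.99 -0.73  0.93] T [ 0.03 -0.03 -0.01] gap 42.8 q [ 0.61  0.06  1.91  0.    1.18 -1.21]
shift [-0.0017  0.001   0.0586] turn [array([-4.2000e-01,  1.5000e-01,  1.7999e+02]), array([-0.1 , -0.27, -0.01])]
```

View pics/t1.png

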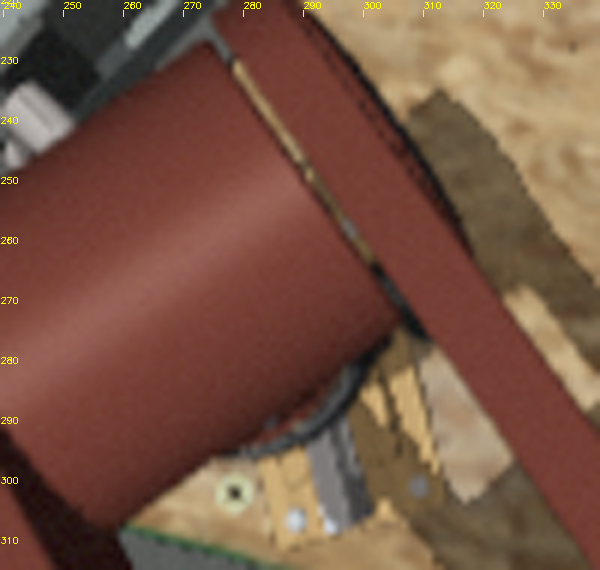

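View pics/s1.png

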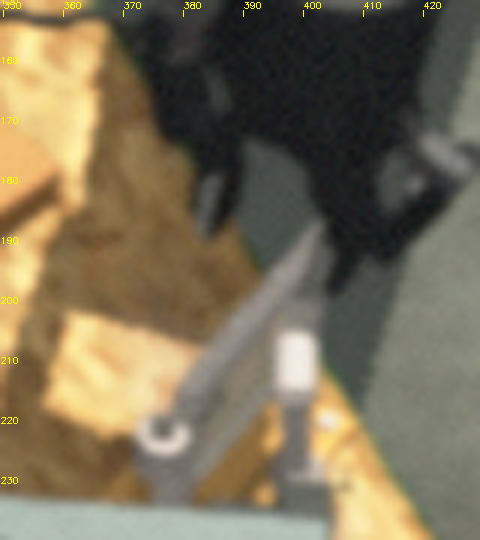

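Call:
send_rows([
  [-0.001,0.001,0.03,0,0,0,0.5],
  [-0.001,0.001,0.058,0,0,0,0.5],
  [-0.001,0.001,0.058,0,0,0,0.5],
  [-0.001,0.001,0.058,0,0,0,0.5],
  [-0.001,0.001,0.058,0,0,0,0],
  [-0.001,0.001,0.058,0,0,0,0],
  [-0.001,0.001,0.058,0,0,0,0],
  [-0.001,0.001,0.058,0,0,0,0],
  [-0.001,0.001,0.058,0,0,0,0],
  [-0.001,0.001,0.058,0,0,0,0],
  [-0.001,0.001,0.058,0,0,0,0],
  [-0.001,0.001,0.058,0,0,0,0],
])

```text
time_s: 2.7
ee_pos: [386.1, 357.2, 134.9]
ee_rot: [-0.396, 3.112, 0.003]
wrist_force: [0.3, 0.5, 7.0]
finger_gap: 8.7
```

```bash
python3 - <<'E'
from h import *
st()
E
```

```text
t 2.7 pos [386.1 357.2 134.9] 
M [[-0.968, -0.251, 0.004], [-0.251, 0.968, 0.003], [-0.004, 0.002, -1.0]] 
F [0.28 0.5  7.04] T [-0.11  0.04  0.01] gap 8.7 q [ 0.61  0.14  1.94 -0.    1.06 -1.21]
```

Call:
send_rows([
  [0,0,-0.015,0,0,0,0],
  [0,0,-0.03,0,0,0,0],
  [0,0,-0.05,0,0,0,0],
  [0,0,-0.07,0,0,0,0],
  [0,0,-0.09,0,0,0,0],
  [0,0,-0.095,0,0,0,0],
  [0,0,-0.095,0,0,0,0],
  [0,0,-0.095,0,0,0,0],
])

```text
time_s: 3.37
ee_pos: [383.8, 355.7, 226.3]
ee_rot: [0.396, -3.115, 0.001]
wrist_force: [-0.1, 0.6, -3.8]
finger_gap: 8.8
```

```bash
python3 - <<'E'
from h import *
st()
t=avg("top",2);s=avg("side",2)
cv2.imwrite("pics/t2.png",t);crop(s,"s2.png",340,130,90,100,6)
E
```

```text
t 3.37 pos [383.8 355.7 226.3] 
M [[-0.968, -0.25, -0.001], [-0.25, 0.968, -0.001], [0.001, -0.0, -1.0]] 
F [-0.09  0.62 -3.75] T [-0.05 -0.02 -0.05] gap 8.8 q [ 0.61  0.02  1.87  0.    1.25 -1.21]
```

View pics/t2.png

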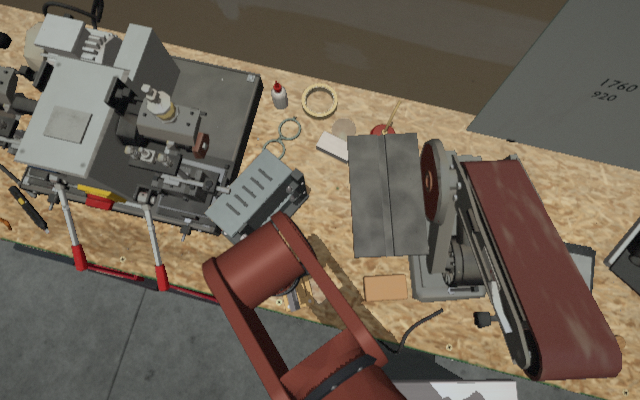

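View pics/s2.png

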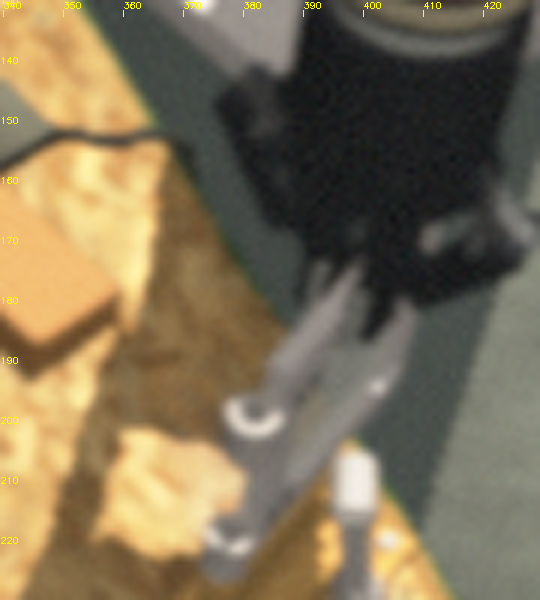

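```bash
python3 - <<'E'
from h import *
s=avg("side",2)
k=onz("side",340+255/6-.5,130+415/6-.5,215.4);print(k)
# ring by brightness
cv2.imwrite("pics/x.png",s)
g=s[188:212,370:396].mean(2); 
c=cv2.resize(s[185:230,365:400],None,fx=16,fy=16,interpolation=cv2.INTER_CUBIC);cv2.imwrite("pics/k2.png",c)
o=cv2.imread("side_a.png");c=cv2.resize(o[205:250,360:395],None,fx=16,fy=16,interpolation=cv2.INTER_CUBIC);cv2.imwrite("pics/k0.png",c)
t=cv2.imread("top_a.png");c=cv2.resize(t[235:260,270:300],None,fx=16,fy=16,interpolation=cv2.INTER_CUBIC);cv2.imwrite("pics/kt0.png",c)
E
```

```text
[444.88434199 372.22563091 215.4       ]
```

View pics/k2.png

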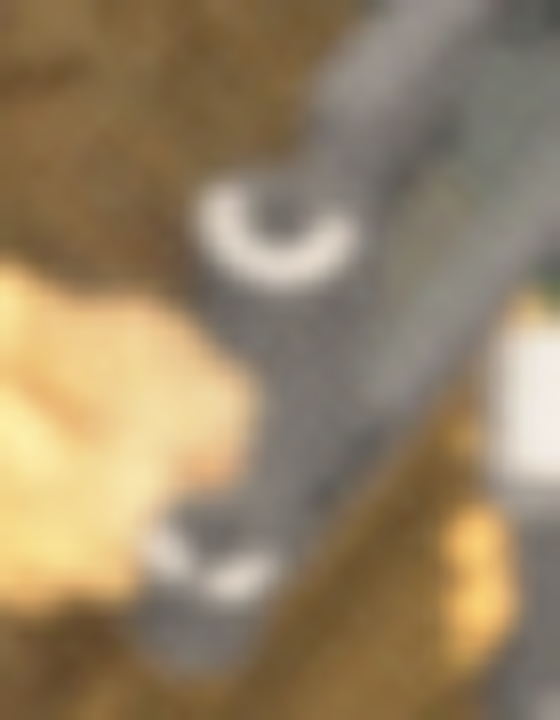

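View pics/k0.png

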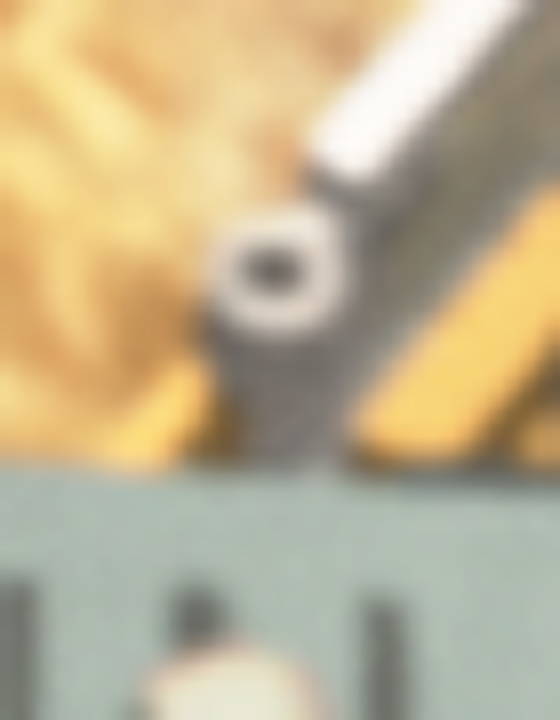

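View pics/kt0.png

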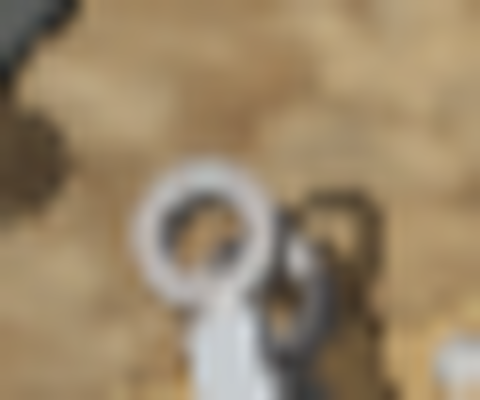

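```bash
python3 - <<'E'
from h import *
print(onz("side",376.8,221.25,124),onz("side",381.9,198.4,215.4),onz("top",282.3,249,124),tri((282.3,249),(376.8,221.25)))
E
```

```text
[445.63870364 371.15934402 124.        ] [444.56964223 371.54115822 215.4       ] [443.75390908 370.26855733 124.        ] (array([444.1946829 , 370.31854824, 121.57604607]), np.float64(0.5250418530112727))
```

Call:
send_rows([
  [-0.02,-0.008,0,0,0,0,0],
  [-0.04,-0.017,0,0,0,0,0],
  [-0.06,-0.025,0,0,0,0,0],
  [-0.08,-0.033,0,0,0,0,0],
  [-0.1,-0.042,0,0,0,0,0],
  [-0.11,-0.046,0,0,0,0,0],
  [-0.1165,-0.0486,0,0,0,0,0],
  [-0.1165,-0.0486,0,0,0,0,0],
  [-0.1165,-0.0486,0,0,0,0,0],
  [-0.1165,-0.0486,0,0,0,0,0],
])

```text
time_s: 4.5
ee_pos: [508.1, 338.4, 226.9]
ee_rot: [0.398, -3.115, 0.0]
wrist_force: [-0.0, -0.1, -4.1]
finger_gap: 8.7
```

```bash
python3 - <<'E'
from h import *
st(); delta([508.8,337.8,226.3],14.5)
t=avg("top",2);s=avg("side",2)
crop(t,"t3.png",240,140,100,90,7);crop(s,"s3.png",300,130,100,110,5.4)
c=cv2.resize(s[185:240,320:380],None,fx=12,fy=12,interpolation=cv2.INTER_CUBIC);cv2.imwrite("pics/k3.png",c)
P=proj("side",[567.7,352.8,215.4]);print("expected upper knuckle top in side",P, "post-bias px")
E
```

```text
t 4.5 pos [508.1 338.4 226.9] 
M [[-0.968, -0.251, -0.002], [-0.251, 0.968, -0.0], [0.002, 0.0, -1.0]] 
F [-0.02 -0.1  -4.08] T [0.01 0.01 0.  ] gap 8.7 q [ 0.47  0.21  1.67  0.    1.27 -1.35]
shift [-0.0006 -0.0008  0.0006] turn [array([ 1.5000e-01,  2.0000e-02, -1.7995e+02]), array([ 0.01, -0.09,  0.05])]
expected upper knuckle top in side [332.58439405 220.447237  ] post-bias px
```

View pics/t3.png

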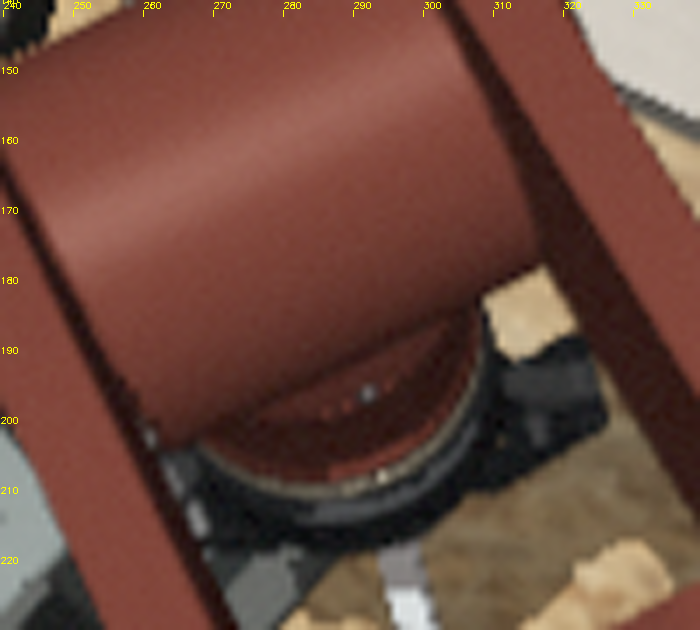

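View pics/s3.png

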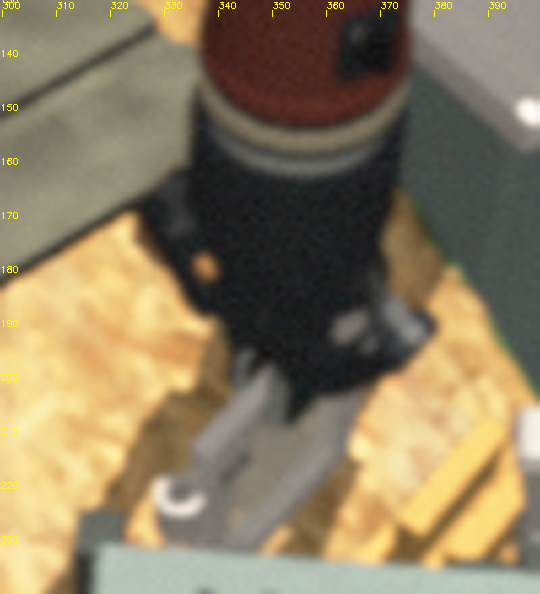

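View pics/k3.png

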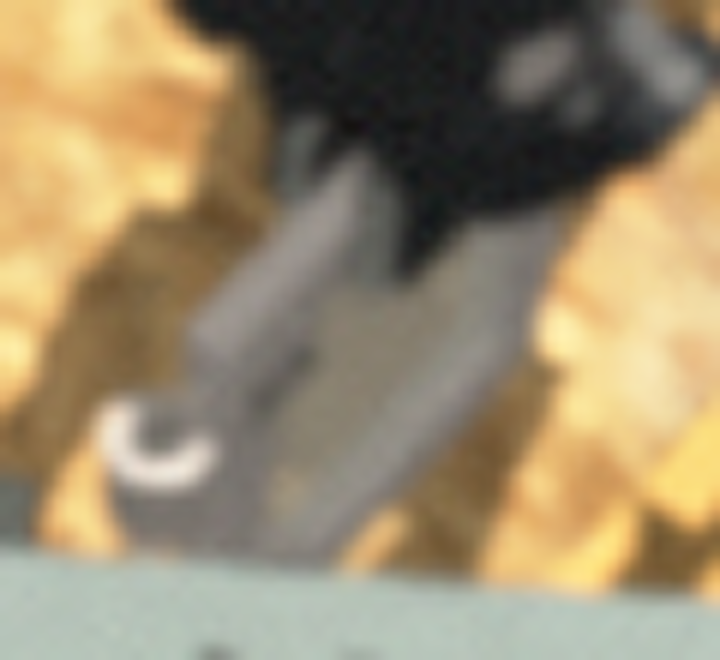

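```bash
python3 - <<'E'
from h import *
print(onz("side",332.7,220.9,216.0))
# roof corner bias: side vs top of roof right-front corner
s=cv2.imread("side_a.png");c=cv2.resize(s[210:245,305:345],None,fx=18,fy=18,interpolation=cv2.INTER_CUBIC);cv2.imwrite("pics/rp.png",c)
for q in ([605.5,338.3,192],[592.6,321.4,192],[591.2,347.9,192],[599,346,199]): print(q,proj("side",q), ((proj("side",q)-[305,210]+.5)*18).round(0))
E
```

```text
[568.45107033 354.16845479 216.        ]
[605.5, 338.3, 192] [314.36340217 230.68405882] [178. 381.]
[592.6, 321.4, 192] [314.63050661 222.41766912] [182. 233.]
[591.2, 347.9, 192] [322.34993523 230.35187644] [321. 375.]
[599, 346, 199] [318.87277153 229.85855964] [259. 366.]
```

View pics/rp.png

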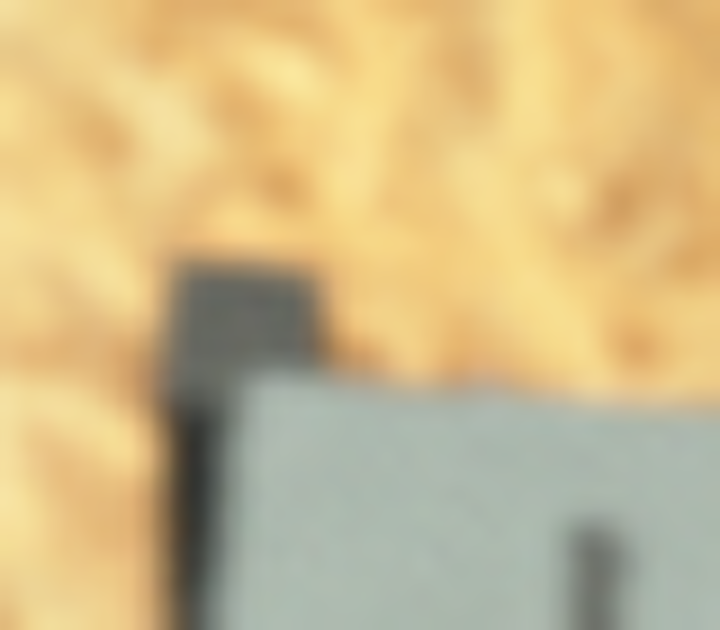

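```bash
python3 - <<'E'
from h import *
a=onz("side",305+172/18-.5,210+263/18-.5,192)[:2];b=onz("side",305+322/18-.5,210+273/18-.5,192)[:2]
bx=np.array([.660,.751]);by=np.array([-.751,.660])
print(a,b,np.linalg.norm(a-b),(b-a)@bx,(b-a)@by)
print("pin by side", a+8*bx+42.5*by, b+8*bx+20*by)
E
```

```text
[596.184129   324.22653586] [582.46732809 336.23463241] 18.230332139552292 -0.03500809023967043 18.226661205307284
pin by side [569.546629   358.28453586] [572.72732809 355.44263241]
```

Call:
send_rows([
  [-0.0027,-0.0005,0,0,0,0,0],
  [-0.0027,-0.0005,0.004,0,0,0,0],
  [-0.0027,-0.0005,0.008,0,0,0,0],
  [-0.0027,-0.0005,0.011,0,0,0,0],
  [-0.0027,-0.0005,0.013,0,0,0,0],
  [-0.0027,-0.0005,0.015,0,0,0,0],
  [-0.0027,-0.0005,0.016,0,0,0,0],
  [-0.0027,-0.0005,0.016,0,0,0,0],
  [-0.0027,-0.0005,0.016,0,0,0,0],
])

```text
time_s: 5.45
ee_pos: [512.1, 338.4, 211.3]
ee_rot: [0.397, -3.116, -0.0]
wrist_force: [-0.8, -0.0, -2.9]
finger_gap: 8.6
```

```bash
python3 - <<'E'
from h import *
st()
E
```

```text
t 5.45 pos [512.1 338.4 211.3] 
M [[-0.968, -0.251, -0.0], [-0.251, 0.968, 0.0], [0.0, 0.0, -1.0]] 
F [-0.8  -0.01 -2.92] T [-0.04 -0.02 -0.01] gap 8.6 q [ 0.47  0.23  1.68  0.    1.24 -1.35]
```

Call:
send_rows([
  [0,0,0.001,0,0,0,0],
  [0,0,0.002,0,0,0,0],
  [0,0,0.003,0,0,0,0],
  [0,0,0.004,0,0,0,0],
  [0,0,0.005,0,0,0,0],
  [0,0,0.005,0,0,0,0],
  [0,0,0.005,0,0,0,0],
])

```text
time_s: 6.03
ee_pos: [511.9, 338.4, 206.1]
ee_rot: [0.397, -3.116, 0.0]
wrist_force: [-0.3, 0.5, -3.4]
finger_gap: 9.0
```

```bash
python3 - <<'E'
from h import *
st()
E
```

```text
t 6.03 pos [511.9 338.4 206.1] 
M [[-0.968, -0.251, -0.0], [-0.251, 0.968, -0.0], [0.0, 0.0, -1.0]] 
F [-0.25  0.54 -3.45] T [0.   0.06 0.  ] gap 9.0 q [ 0.47  0.23  1.68  0.    1.23 -1.35]
```

Call:
send_rows([
  [0,0,0.002,0,0,0,0],
  [0,0,0.004,0,0,0,0],
  [0,0,0.006,0,0,0,0],
  [0,0,0.008,0,0,0,0],
  [0,0,0.01,0,0,0,0],
  [0,0,0.011,0,0,0,0],
  [0,0,0.011,0,0,0,0],
  [0,0,0.011,0,0,0,0],
])

```text
time_s: 6.7
ee_pos: [511.8, 338.3, 194.9]
ee_rot: [0.397, -3.116, 0.0]
wrist_force: [-0.4, 0.9, -4.2]
finger_gap: 8.7
```

```bash
python3 - <<'E'
from h import *
st()
s=avg("side",2);crop(s,"s4.png",300,130,100,110,5.4)
E
```

```text
t 6.7 pos [511.8 338.3 194.9] 
M [[-0.968, -0.25, -0.001], [-0.25, 0.968, -0.0], [0.001, -0.0, -1.0]] 
F [-0.44  0.94 -4.19] T [0.11 0.18 0.06] gap 8.7 q [ 0.47  0.24  1.69  0.    1.21 -1.35]
```

View pics/s4.png

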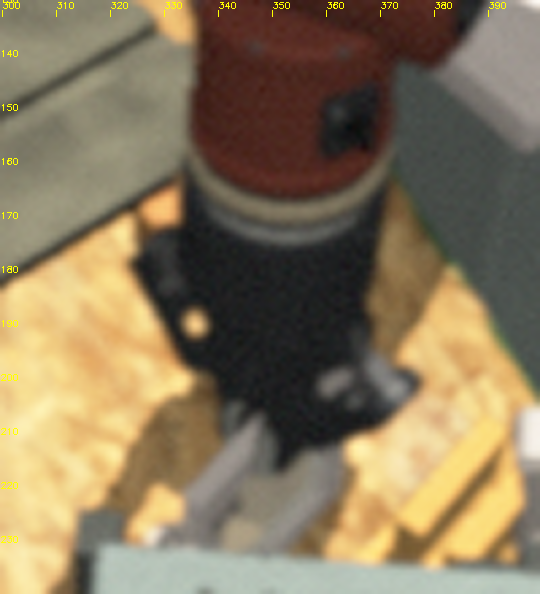

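Call:
send_rows([
  [0,0,0.001,0,0,0,0],
  [0,0,0.002,0,0,0,0],
  [0,0,0.003,0,0,0,0],
  [0,0,0.003,0,0,0,0],
  [0,0,0.003,0,0,0,0],
])

```text
time_s: 7.22
ee_pos: [512.0, 338.6, 193.1]
ee_rot: [-0.397, 3.116, 0.001]
wrist_force: [-3.9, -0.9, 1.7]
finger_gap: 8.7
```

```bash
python3 - <<'E'
from h import *
st()
E
```

```text
t 7.22 pos [512.  338.6 193.1] 
M [[-0.968, -0.251, 0.0], [-0.251, 0.968, 0.0], [-0.0, 0.0, -1.0]] 
F [-3.89 -0.85  1.73] T [0.05 0.64 0.09] gap 8.7 q [ 0.47  0.25  1.69  0.    1.21 -1.35]
```

Call:
send_rows([
  [0,0,0.001,0,0,0,0],
  [0,0,0.001,0,0,0,0.15],
  [0,0,0.001,0,0,0,0.35],
  [0,0,0.001,0,0,0,0.35],
  [0,0,0.001,0,0,0,0.35],
  [0,0,0.001,0,0,0,0.35],
  [0,0,0,0,0,0,0.35],
  [0,0,0,0,0,0,0.35],
])

```text
time_s: 7.88
ee_pos: [512.2, 338.4, 192.4]
ee_rot: [-0.397, 3.116, -0.0]
wrist_force: [-0.7, -0.3, 0.0]
finger_gap: 30.0
```

```bash
python3 - <<'E'
from h import *
st()
s=avg("side",2);crop(s,"s5.png",300,130,100,110,5.4)
E
```

```text
t 7.88 pos [512.2 338.4 192.4] 
M [[-0.968, -0.25, 0.0], [-0.25, 0.968, 0.0], [-0.0, -0.0, -1.0]] 
F [-0.65 -0.34  0.03] T [-0.02  0.02  0.  ] gap 30.0 q [ 0.47  0.25  1.69 -0.    1.2  -1.35]
```

View pics/s5.png

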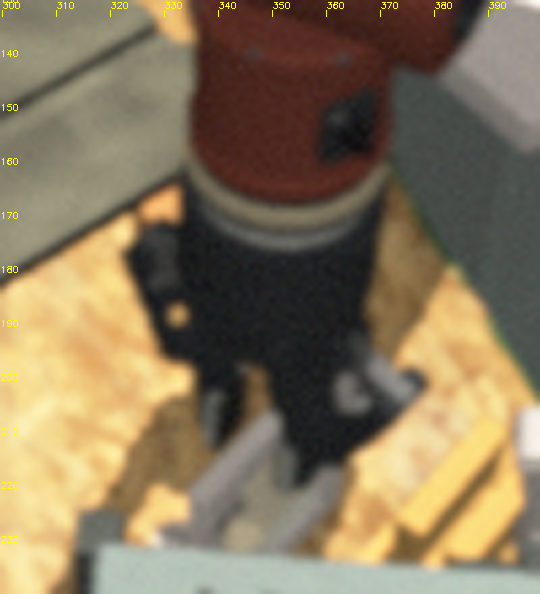

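Call:
send_rows([
  [0,0,-0.02,0,0,0,0.35],
  [0,0,-0.04,0,0,0,0.35],
  [0,0,-0.06,0,0,0,0.35],
  [0,-0.03,-0.06,0,0,0,0],
  [0,-0.055,-0.06,0,0,0,0],
  [0,-0.055,-0.06,0,0,0,0],
  [0,-0.055,-0.06,0,0,0,0],
])

```text
time_s: 8.57
ee_pos: [526.1, 284.3, 252.4]
ee_rot: [-0.393, 3.117, 0.001]
wrist_force: [-0.5, 0.9, -0.0]
finger_gap: 0.2
```

```bash
python3 - <<'E'
from h import *
st()
t=avg("top",2);cv2.imwrite("t6.png",t);crop(t,"t6.png",220,150,110,110,6)
s=avg("side",2);crop(s,"s6.png",300,130,100,110,5.4)
E
```

```text
t 8.57 pos [526.1 284.3 252.4] 
M [[-0.969, -0.248, 0.0], [-0.248, 0.969, 0.0], [-0.0, 0.0, -1.0]] 
F [-0.47  0.88 -0.04] T [-0.01 -0.02 -0.  ] gap 0.2 q [ 0.38  0.16  1.68  0.    1.31 -1.44]
```

View pics/t6.png

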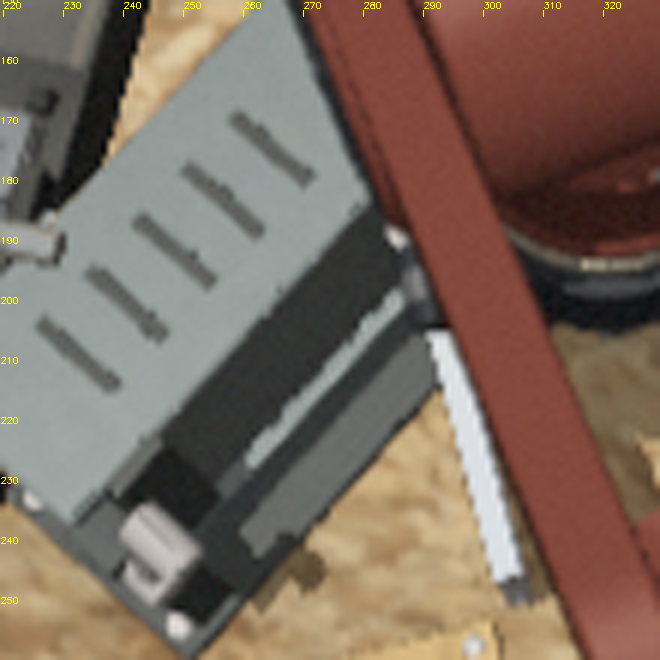

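View pics/s6.png

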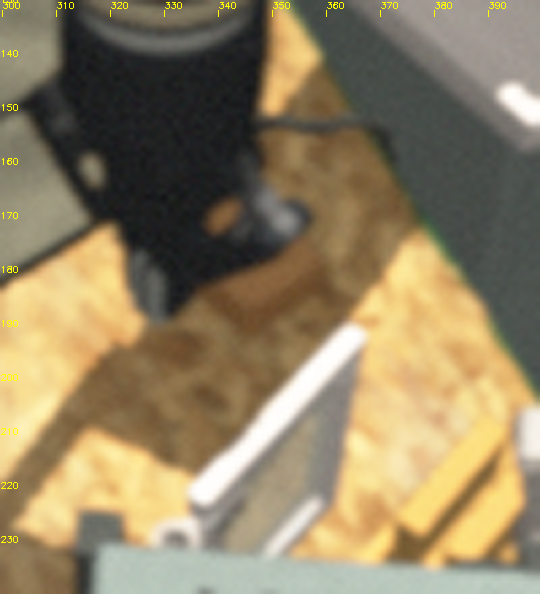

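```bash
python3 - <<'E'
from h import *
s=state();M=R.from_rotvec(s["ee_rot"]).as_matrix()
P=np.array([569,353.])
for f,off in [(194.5,26),(188,21),(180,21),(172,21),(165,21),(158,21),(150,21),(145,21),(141,21),(138.7,20),(136,18)]:
    d=np.array([np.cos(np.radians(f)),np.sin(np.radians(f))]);n=np.array([-d[1],d[0]])
    w=P+65*d+off*n; sh=M.T@(np.r_[w,190]-s["ee_pos"])/1000
    print(f,w.round(1),sh.round(3))
E
```

```text
194.5 [512.6 311.6] [0.006 0.028 0.062]
188 [507.6 323.2] [0.008 0.041 0.062]
180 [504. 332.] [0.009 0.05  0.062]
172 [501.7 341.3] [0.009 0.06  0.062]
165 [500.8 349.5] [0.008 0.068 0.062]
158 [500.9 357.9] [0.006 0.076 0.062]
150 [502.2 367.3] [0.002 0.085 0.062]
145 [503.7 373.1] [-0.001  0.09   0.062]
141 [505.3 377.6] [-0.004  0.094  0.062]
138.7 [507.  380.9] [-0.006  0.097  0.062]
136 [509.7 385.2] [-0.01   0.1    0.062]
```

Call:
send_rows([
  [0.006,0.015,0.03,0,0,0,0],
  [0.006,0.018,0.062,0,0,0,0],
  [0.006,0.02,0.062,0,0,0,0],
  [0.007,0.028,0.062,0,0,0,0],
  [0.008,0.036,0.062,0,0,0,0],
  [0.008,0.043,0.062,0,0,0,0],
  [0.009,0.05,0.062,0,0,0,0],
  [0.009,0.056,0.062,0,0,0,0],
  [0.008,0.062,0.062,0,0,0,0],
  [0.007,0.068,0.062,0,0,0,0],
  [0.007,0.068,0.062,0,0,0,0],
])

```text
time_s: 9.68
ee_pos: [502.1, 350.6, 190.8]
ee_rot: [-0.398, 3.115, 0.001]
wrist_force: [0.1, -0.3, 0.3]
finger_gap: -0.1
```

```bash
python3 - <<'E'
from h import *
st()
s=avg("side",2);crop(s,"s7.png",300,130,120,110,5.4)
E
```

```text
t 9.68 pos [502.1 350.6 190.8] 
M [[-0.968, -0.251, 0.001], [-0.251, 0.968, 0.001], [-0.001, 0.001, -1.0]] 
F [ 0.12 -0.3   0.32] T [-0.02 -0.06 -0.02] gap -0.1 q [ 0.49  0.25  1.7   0.    1.2  -1.33]
```

View pics/s7.png

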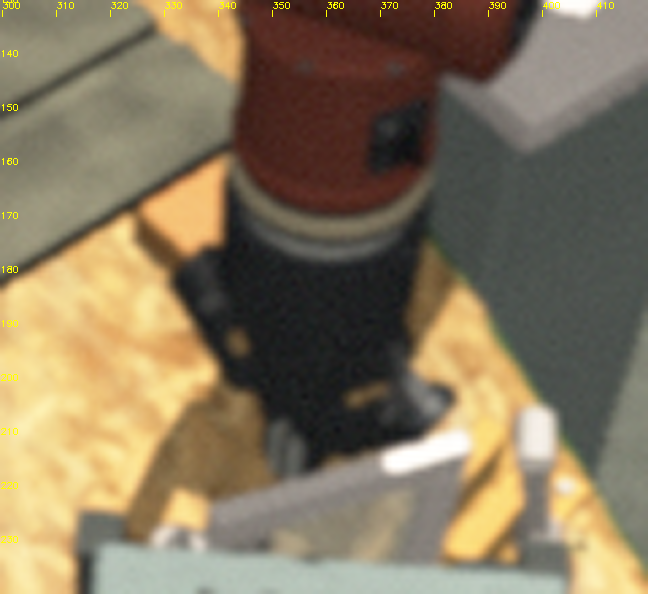

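Call:
send_rows([
  [-0.001,0.008,0,0,0,0,0],
  [-0.004,0.015,0,0,0,0,0],
  [-0.008,0.021,0,0,0,0,0],
  [-0.011,0.025,0,0,0,0,0],
  [-0.013,0.028,0,0,0,0,0],
  [-0.014,0.03,0,0,0,0,0],
  [-0.014,0.03,0,0,0,0,0],
])

```text
time_s: 10.37
ee_pos: [508.2, 382.3, 190.2]
ee_rot: [-0.397, 3.116, 0.0]
wrist_force: [0.6, -0.8, 0.6]
finger_gap: 0.1
```

```bash
python3 - <<'E'
from h import *
st()
s=avg("side",2);crop(s,"s8.png",300,130,120,110,5.4)
E
```

```text
t 10.37 pos [508.2 382.3 190.2] 
M [[-0.968, -0.251, 0.0], [-0.251, 0.968, 0.0], [-0.0, 0.0, -1.0]] 
F [ 0.61 -0.76  0.56] T [0.05 0.   0.  ] gap 0.1 q [ 0.53  0.29  1.64  0.    1.21 -1.29]
```

View pics/s8.png

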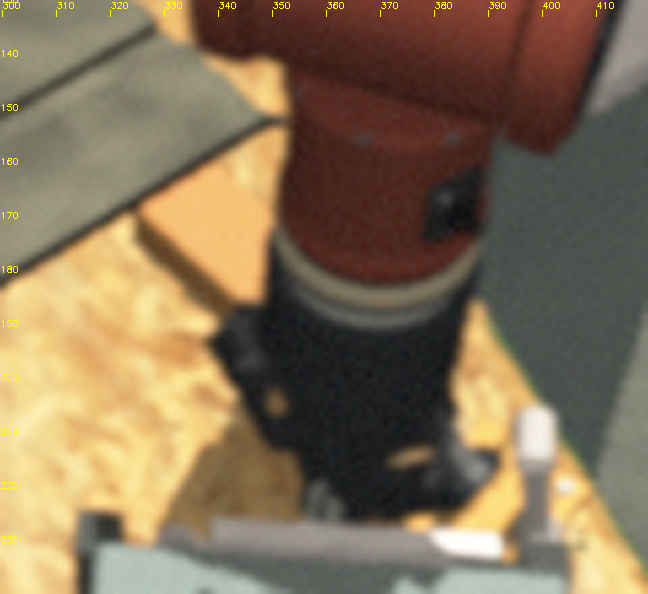

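Call:
send_rows([
  [-0.002,0.001,0,0,0,0,0],
  [-0.003,0.002,0,0,0,0,0],
  [-0.004,0.003,0,0,0,0,0],
  [-0.004,0.003,0,0,0,0,0],
])

```text
time_s: 10.8
ee_pos: [510.6, 384.5, 190.0]
ee_rot: [0.397, -3.114, 0.004]
wrist_force: [-1.6, -3.6, 1.8]
finger_gap: 0.2
```

```bash
python3 - <<'E'
from h import *
st()
E
```

```text
t 10.8 pos [510.6 384.5 190. ] 
M [[-0.968, -0.251, -0.002], [-0.251, 0.968, -0.003], [0.003, -0.002, -1.0]] 
F [-1.57 -3.59  1.82] T [-0.66  0.34  0.01] gap 0.2 q [ 0.54  0.3   1.63 -0.    1.22 -1.29]
```

Call:
send_rows([
  [-0.001,0.001,0,0,0,0,0],
  [-0.002,0.0015,0,0,0,0,0],
  [-0.002,0.0015,0,0,0,0,0],
  [-0.002,0.0015,0,0,0,0,0],
])

```text
time_s: 11.13
ee_pos: [510.8, 384.8, 190.0]
ee_rot: [0.396, -3.11, 0.01]
wrist_force: [-5.8, -8.9, 4.8]
finger_gap: -0.3
```

```bash
python3 - <<'E'
from h import *
st()
s=avg("side",2);c=cv2.resize(s[205:245,310:410],None,fx=8,fy=8,interpolation=cv2.INTER_CUBIC);cv2.imwrite("pics/s9.png",c)
E
```

```text
t 11.13 pos [510.8 384.8 190. ] 
M [[-0.968, -0.251, -0.006], [-0.251, 0.968, -0.007], [0.007, -0.005, -1.0]] 
F [-5.81 -8.87  4.81] T [-1.31  0.94  0.02] gap -0.3 q [ 0.54  0.31  1.62 -0.    1.22 -1.29]
```

View pics/s9.png

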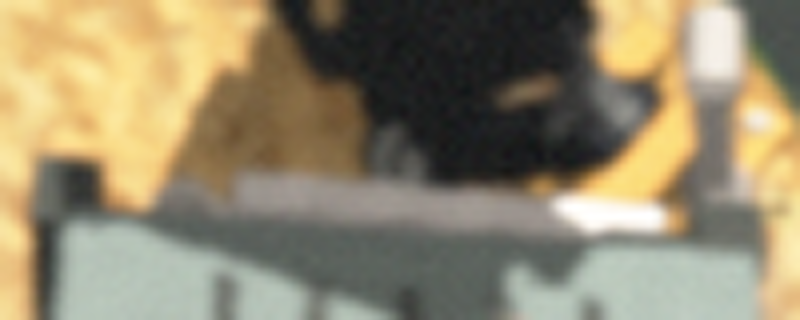

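Call:
send_rows([
  [0.004,-0.003,0,0,0,0,0],
  [0.01,-0.007,0,0,0,0,0],
  [0.02,-0.014,0,0,0,0,0],
  [0.035,-0.024,0,0,0,0,0],
  [0.05,-0.035,-0.02,0,0,0,0],
  [0.05,-0.05,-0.05,0,0,0,0],
  [0.05,-0.07,-0.08,0,0,0,0],
  [0.05,-0.1,-0.08,0,0,0,0],
  [0.05,-0.1,-0.08,0,0,0,0],
  [0.05,-0.1,-0.08,0,0,0,0],
])

```text
time_s: 12.07
ee_pos: [490.0, 277.7, 271.2]
ee_rot: [-0.393, 3.114, 0.003]
wrist_force: [-0.0, 0.2, -0.7]
finger_gap: -0.0
```

```bash
python3 - <<'E'
from h import *
st()
t=avg("top",2);cv2.imwrite("t9.png",t);crop(t,"t10.png",220,150,110,110,6)
s=avg("side",2);crop(s,"s10.png",300,150,120,100,6);cv2.imwrite("s9.png",s)
E
```

```text
t 12.07 pos [490.  277.7 271.2] 
M [[-0.969, -0.248, 0.002], [-0.248, 0.969, 0.002], [-0.003, 0.001, -1.0]] 
F [-0.02  0.21 -0.65] T [-0.04  0.04 -0.01] gap -0.0 q [ 0.39  0.07  1.74  0.    1.33 -1.43]
```

View pics/t10.png

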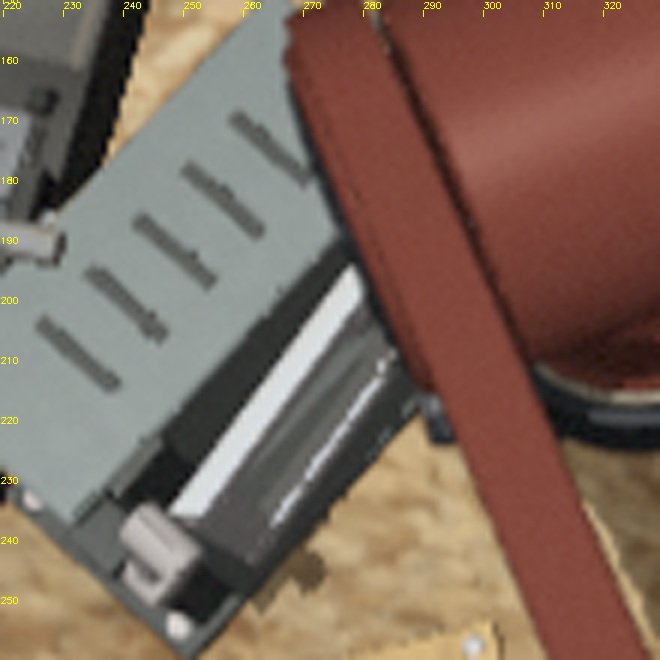

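View pics/s10.png

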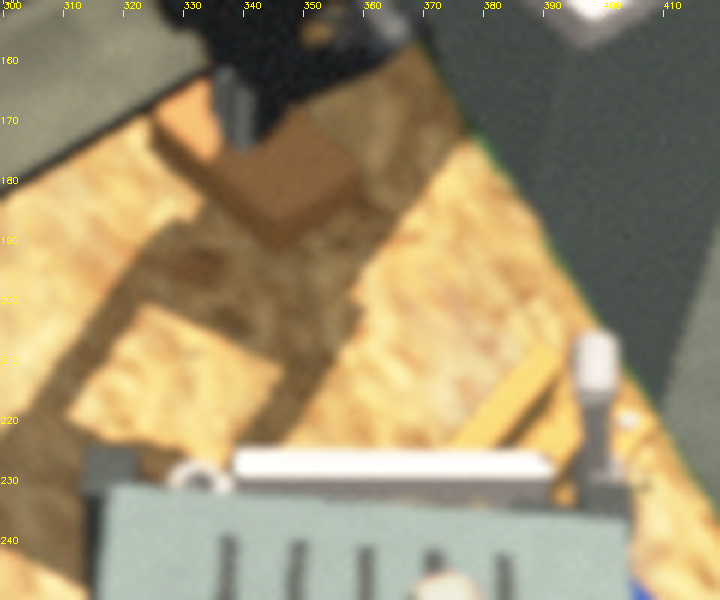

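```bash
python3 - <<'E'
from h import *
p,e=tri((246.2,240.8),(399,210.3));print(p,e)
bx=np.array([.660,.751]);by=np.array([-.751,.660]);O=np.array([520.2,395.9])
print("box",(p[:2]-O)@bx,(p[:2]-O)@by)
A,B=line(cv2.imread("t9.png"),"top",(250,234),(277,195),196,half=2.5)
E
```

```text
[448.04483715 426.68754563 235.38901312] 1.4547737269424268
box -24.500960709252446 74.50830741437727
line [248.73 233.06] [276.97 194.98] med res 0.22 [468.4 430.3] [546.2 374.9] ang -35.45
```

Call:
send_rows([
  [-0.01,0.03,0.01,0,0,0,0],
  [-0.018,0.06,0.03,0,0,0,0],
  [-0.022,0.0815,0.055,0,0,0,0],
  [-0.022,0.0815,0.081,0,0,0,0],
  [-0.026,0.084,0.081,0,0,0,0],
  [-0.032,0.088,0.081,0,0,0,0],
  [-0.036,0.091,0.081,0,0,0,0],
  [-0.039,0.093,0.081,0,0,0,0],
  [-0.042,0.095,0.081,0,0,0,0],
  [-0.044,0.0965,0.081,0,0,0,0],
  [-0.046,0.098,0.081,0,0,0,0],
  [-0.046,0.098,0.081,0,0,0,0],
])

```text
time_s: 13.27
ee_pos: [509.9, 384.6, 190.2]
ee_rot: [-0.396, 3.116, -0.0]
wrist_force: [-0.4, -0.3, 0.1]
finger_gap: -0.2
```

```bash
python3 - <<'E'
from h import *
st()
s=avg("side",2);cv2.imwrite("s11.png",s);crop(s,"s11.png",300,190,120,60,6)
E
```

```text
t 13.27 pos [509.9 384.6 190.2] 
M [[-0.968, -0.25, 0.001], [-0.25, 0.968, -0.0], [-0.001, -0.0, -1.0]] 
F [-0.4  -0.34  0.1 ] T [-0.06  0.1   0.  ] gap -0.2 q [ 0.54  0.3   1.63 -0.    1.21 -1.29]
```

View pics/s11.png

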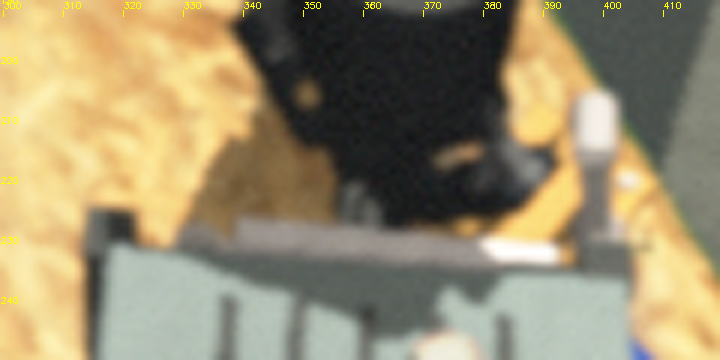

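Call:
send_rows([
  [-0.001,0.0005,0,0,0,0,0],
  [-0.0015,0.001,0,0,0,0,0],
  [-0.001,0.0005,0,0,0,0,0],
  [0,0,0,0,0,0,0],
  [0.0008,-0.0006,0,0,0,0,0],
  [0.0016,-0.0011,0,0,0,0,0],
  [0.0025,-0.0017,0,0,0,0,0],
  [0.0035,-0.0024,0,0,0,0,0],
  [0.005,-0.0035,0,0,0,0,0],
  [0.007,-0.005,0,0,0,0,0],
  [0.011,-0.007,0,0,0,0,0],
  [0.017,-0.011,0,0,0,0,0],
])

```text
time_s: 14.37
ee_pos: [495.5, 369.8, 189.4]
ee_rot: [-0.397, 3.116, 0.0]
wrist_force: [-0.4, -0.4, 0.4]
finger_gap: -0.2
```

```bash
python3 - <<'E'
from h import *
st()
s=avg("side",2);cv2.imwrite("s12.png",s);crop(s,"s12.png",300,190,120,60,6)
E
```

```text
t 14.37 pos [495.5 369.8 189.4] 
M [[-0.968, -0.251, 0.0], [-0.251, 0.968, 0.0], [-0.0, 0.0, -1.0]] 
F [-0.43 -0.38  0.36] T [-0.04  0.04 -0.01] gap -0.2 q [ 0.53  0.26  1.68  0.    1.2  -1.3 ]
```

View pics/s12.png

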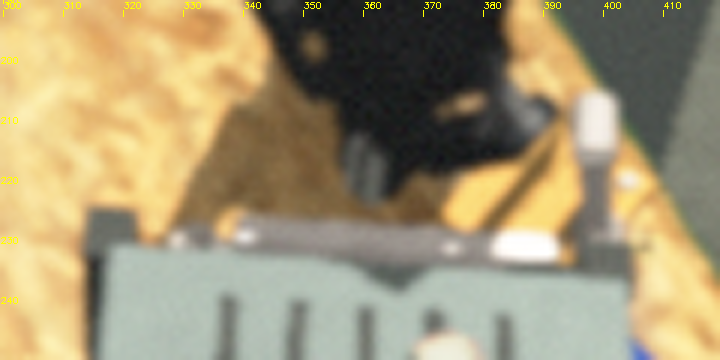

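```bash
cat >> h.py <<'E'
bx=np.array([.660,.751]);by=np.array([-.751,.660]);O=np.array([520.2,395.9])
def boxd(x,y,z):
    s=state();M=R.from_rotvec(s["ee_rot"]).as_matrix()
    w=np.r_[O+x*bx+y*by,z]; print((x,y,z),w.round(1),(M.T@(w-s["ee_pos"])/1000).round(4))
def boxp():
    p=state()["ee_pos"]; print("box",((p[:2]-O)@bx).round(1),((p[:2]-O)@by).round(1),p[2].round(1))
E
python3 - <<'E'
from h import *
boxp()
boxd(-45,1,285);boxd(-32,60,285);boxd(-32,118,285);boxd(-32,118,238)
E
```

```text
box -37.1 1.3 189.1
(-45, 1, 285) [489.7 362.8 285. ] [ 0.0065 -0.0048 -0.0959]
(-32, 60, 285) [454.  411.5 285. ] [ 0.0289  0.0513 -0.0959]
(-32, 118, 285) [410.5 449.7 285. ] [ 0.0615  0.0993 -0.0959]
(-32, 118, 238) [410.5 449.7 238. ] [ 0.0614  0.0993 -0.0489]
```

Call:
send_rows([
  [0.007,-0.005,-0.03,0,0,0,0],
  [0.007,-0.005,-0.065,0,0,0,0],
  [0.007,-0.005,-0.096,0,0,0,0],
  [0.018,0.023,-0.096,0,0,-7,0],
  [0.029,0.051,-0.096,0,0,-14,0],
  [0.045,0.075,-0.096,0,0,-21,0],
  [0.0615,0.0993,-0.096,0,0,-28,0],
  [0.0615,0.0993,-0.096,0,0,-34.2,0],
  [0.0615,0.0993,-0.096,0,0,-34.2,0],
  [0.0615,0.0993,-0.096,0,0,-34.2,0],
])

```text
time_s: 15.3
ee_pos: [411.1, 450.5, 285.3]
ee_rot: [-1.292, 2.863, -0.001]
wrist_force: [0.5, -0.7, 0.0]
finger_gap: 0.3
```

```bash
python3 - <<'E'
from h import *
st();boxp()
s=avg("side",2);t=avg("top",1);crop(s,"s13.png",300,110,140,140,5);crop(t,"t13.png",190,140,130,130,5)
boxd(-32,118,238)
E
```

```text
t 15.3 pos [411.1 450.5 285.3] 
M [[-0.661, -0.75, 0.0], [-0.75, 0.661, -0.0], [-0.0, -0.0, -1.0]] 
F [ 0.54 -0.72  0.01] T [-0.02  0.02  0.02] gap 0.3 q [ 0.72  0.16  1.61 -0.    1.37 -1.7 ]
box -31.0 118.0 285.3
(-32, 118, 238) [410.5 449.7 238. ] [0.0011 0.001  0.0473]
```

View pics/s13.png

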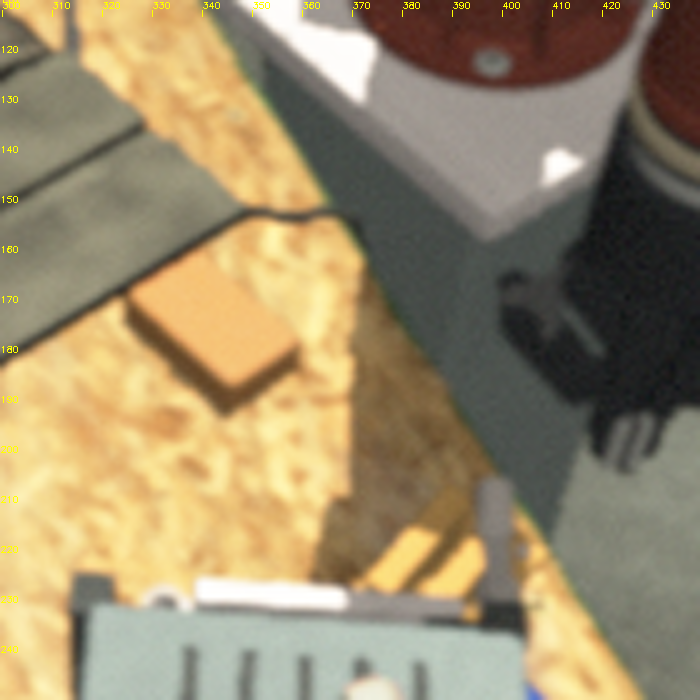

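View pics/t13.png

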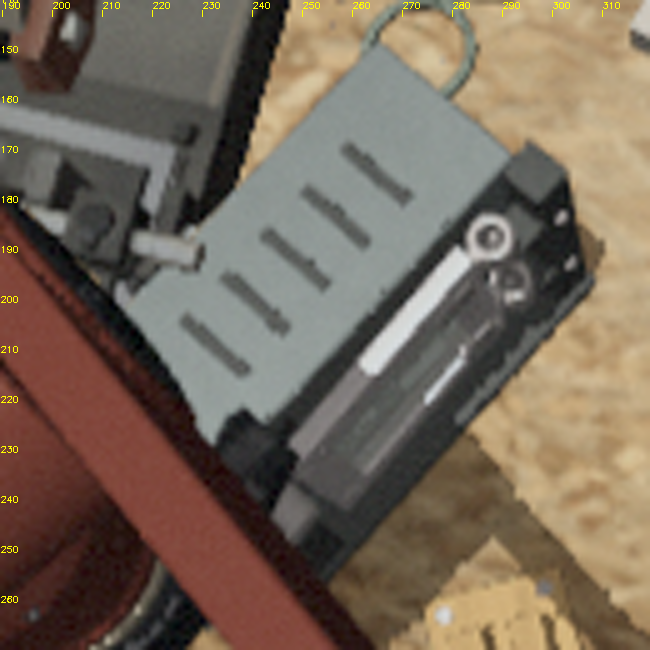

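Call:
send_rows([
  [0.003,0,0.025,0,0,0,0],
  [0.003,0,0.047,0,0,0,0],
  [0.003,-0.008,0.047,0,0,0,0],
  [0.003,-0.016,0.047,0,0,0,0],
  [0.003,-0.022,0.047,0,0,0,0],
  [0.003,-0.028,0.049,0,0,0,0],
  [0.003,-0.034,0.051,0,0,0,0],
  [0.003,-0.034,0.051,0,0,0,0],
])

```text
time_s: 16.12
ee_pos: [436.6, 425.2, 235.4]
ee_rot: [-1.292, 2.861, -0.0]
wrist_force: [0.4, -0.6, 0.1]
finger_gap: -0.0
```

```bash
python3 - <<'E'
from h import *
st();boxp()
s=avg("side",2);crop(s,"s14.png",300,150,120,100,6)
E
```

```text
t 16.12 pos [436.6 425.2 235.4] 
M [[-0.661, -0.75, 0.002], [-0.75, 0.661, 0.001], [-0.002, -0.001, -1.0]] 
F [ 0.44 -0.64  0.12] T [-0.05  0.01  0.  ] gap -0.0 q [ 0.66  0.2   1.67 -0.    1.28 -1.76]
box -33.2 82.2 235.4
```

View pics/s14.png

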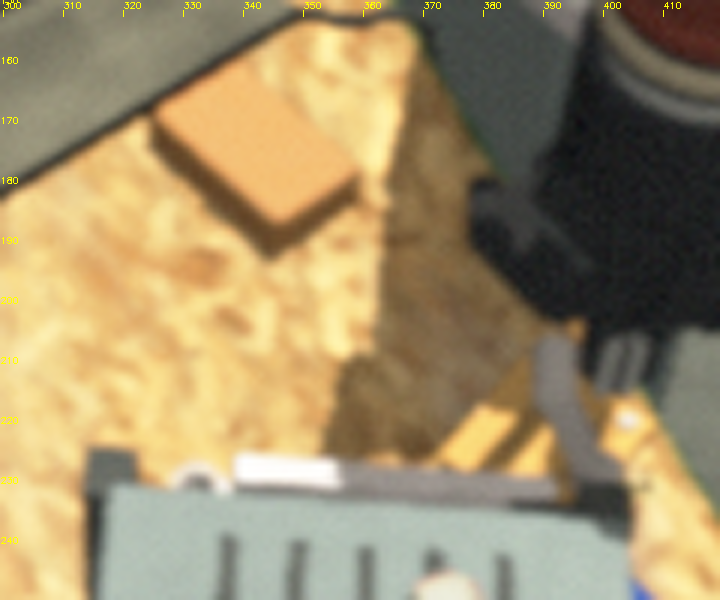

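Call:
send_rows([
  [0,-0.006,0.003,0,0,0,0],
  [0,-0.012,0.006,0,0,0,0],
  [0,-0.018,0.01,0,0,0,0],
  [0,-0.024,0.014,0,0,0,0],
  [0,-0.027,0.017,0,0,0,0],
  [0,-0.027,0.017,0,0,0,0],
])

```text
time_s: 16.72
ee_pos: [455.1, 407.1, 215.7]
ee_rot: [1.294, -2.861, 0.001]
wrist_force: [-0.5, 0.8, -0.4]
finger_gap: -0.2
```

```bash
python3 - <<'E'
from h import *
st();boxp()
s=avg("side",2);crop(s,"s15.png",300,150,120,100,6)
E
```

```text
t 16.72 pos [455.1 407.1 215.7] 
M [[-0.66, -0.751, -0.002], [-0.751, 0.66, -0.001], [0.002, 0.0, -1.0]] 
F [-0.54  0.8  -0.43] T [0.07 0.05 0.02] gap -0.2 q [ 0.62  0.22  1.68 -0.    1.25 -1.81]
box -34.5 56.3 215.7
```

View pics/s15.png

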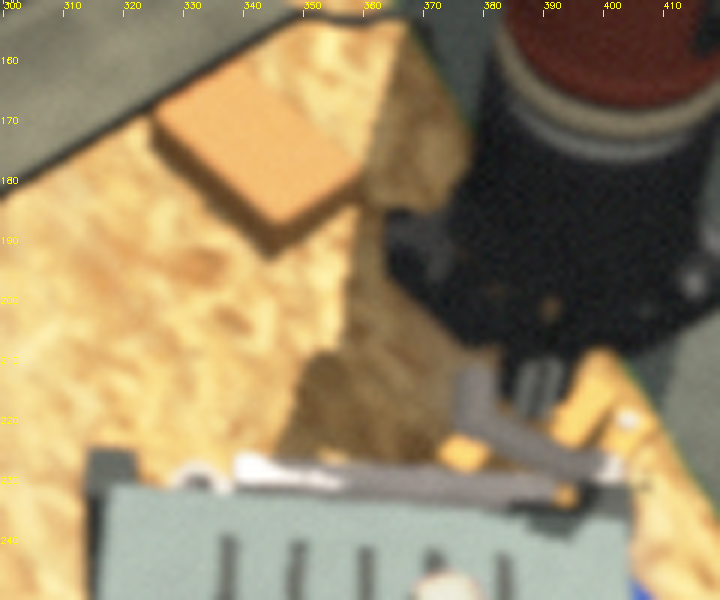

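Call:
send_rows([
  [0,0.005,-0.01,0,0,0,0],
  [0,0.005,-0.04,0,0,0,0],
  [0,-0.015,-0.04,0,0,0,0],
  [0,-0.028,-0.04,0,0,0,0],
  [0,-0.028,-0.03,0,0,0,0],
  [0,-0.028,-0.02,0,0,0,0],
  [0,-0.028,-0.01,0,0,0,0],
  [0,-0.028,-0.003,0,0,0,0],
  [0,-0.028,0.002,0,0,0,0],
  [0,-0.028,0.006,0,0,0,0],
  [0,-0.028,0.009,0,0,0,0],
  [0,-0.028,0.009,0,0,0,0],
])

```text
time_s: 17.82
ee_pos: [475.3, 389.5, 207.0]
ee_rot: [1.295, -2.86, -0.0]
wrist_force: [0.1, -0.6, 0.3]
finger_gap: -0.1
```

```bash
python3 - <<'E'
from h import *
st();boxp()
s=avg("side",2);crop(s,"s16.png",300,150,120,100,6)
E
```

```text
t 17.82 pos [475.3 389.5 207. ] 
M [[-0.66, -0.752, -0.002], [-0.752, 0.66, -0.001], [0.002, 0.001, -1.0]] 
F [ 0.13 -0.64  0.25] T [-0.03  0.   -0.05] gap -0.1 q [ 0.57  0.24  1.68  0.    1.23 -1.85]
box -34.5 29.5 207.0
```

View pics/s16.png

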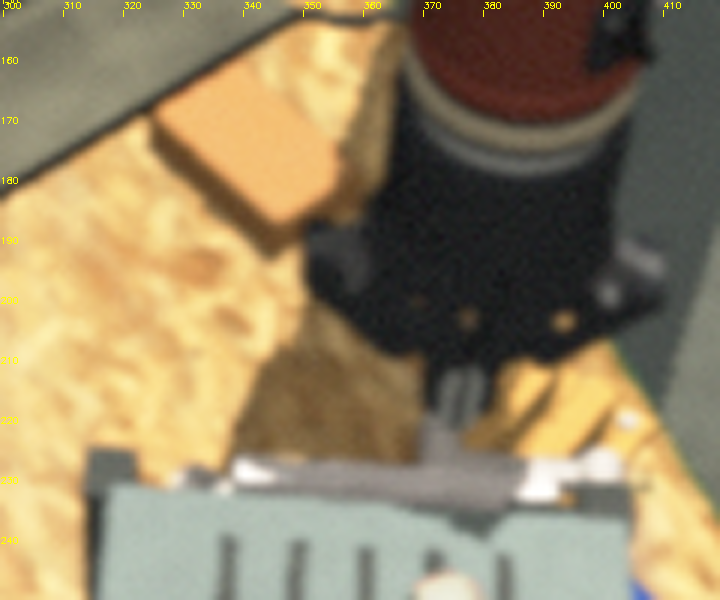

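Near level; press on in small steps until the stop is felt.

Call:
send_rows([
  [0,0,0.001,0,0,0,0],
  [0,0,0.002,0,0,0,0],
  [0,0,0.003,0,0,0,0],
  [0,0,0.004,0,0,0,0],
  [0,0,0.004,0,0,0,0],
])

```text
time_s: 18.33
ee_pos: [476.4, 389.7, 204.9]
ee_rot: [-1.295, 2.861, 0.0]
wrist_force: [-0.6, -0.5, 1.6]
finger_gap: -0.0
```

```bash
python3 - <<'E'
from h import *
st();boxp()
E
```

```text
t 18.33 pos [476.4 389.7 204.9] 
M [[-0.66, -0.751, 0.001], [-0.751, 0.66, 0.0], [-0.001, -0.0, -1.0]] 
F [-0.61 -0.5   1.58] T [-0.07 -0.    0.05] gap -0.0 q [ 0.57  0.24  1.68 -0.    1.23 -1.85]
box -33.6 28.8 204.9
```

Call:
send_rows([
  [0,0,0.001,0,0,0,0],
  [0,0,0.002,0,0,0,0],
  [0,0,0.003,0,0,0,0],
  [0,0,0.003,0,0,0,0],
])

```text
time_s: 18.67
ee_pos: [476.7, 389.8, 204.3]
ee_rot: [-1.295, 2.861, -0.0]
wrist_force: [-4.2, -2.5, 10.9]
finger_gap: 0.2
```

```bash
python3 - <<'E'
from h import *
st();boxp()
E
```

```text
t 18.67 pos [476.7 389.8 204.3] 
M [[-0.66, -0.751, 0.001], [-0.751, 0.66, 0.001], [-0.001, -0.001, -1.0]] 
F [-4.18 -2.54 10.85] T [-0.45  0.52 -0.01] gap 0.2 q [ 0.57  0.24  1.68 -0.    1.22 -1.85]
box -33.3 28.7 204.3
```

Call:
send_rows([
  [0,0,-0.002,0,0,0,0],
  [0,0,-0.004,0,0,0,0],
  [0,0,-0.012,0,0,0,0],
  [0,0,-0.03,0,0,0,0],
  [0,0,-0.06,0,0,0,0],
  [0.03,0,-0.09,0,0,0,0],
  [0.07,0,-0.09,0,0,0,0],
  [0.1,0,-0.09,0,0,0,0],
  [0.13,0,-0.09,0,0,0,0],
  [0.13,0,-0.09,0,0,0,0],
  [0.13,0,-0.09,0,0,0,0],
])

```text
time_s: 19.58
ee_pos: [389.4, 291.1, 291.1]
ee_rot: [-1.294, 2.862, 0.0]
wrist_force: [1.4, -0.2, -0.2]
finger_gap: 0.2
```

```bash
python3 - <<'E'
from h import *
st()
t=avg("top",2);cv2.imwrite("t17.png",t);crop(t,"t17.png",220,150,110,110,6)
s=avg("side",2);cv2.imwrite("s17.png",s);crop(s,"s17.png",300,150,120,100,6)
E
```

```text
t 19.58 pos [389.4 291.1 291.1] 
M [[-0.66, -0.751, 0.0], [-0.751, 0.66, 0.0], [-0.0, 0.0, -1.0]] 
F [ 1.42 -0.23 -0.21] T [-0.02 -0.05 -0.  ] gap 0.2 q [ 0.5  -0.12  1.89  0.    1.37 -1.92]
```

View pics/t17.png

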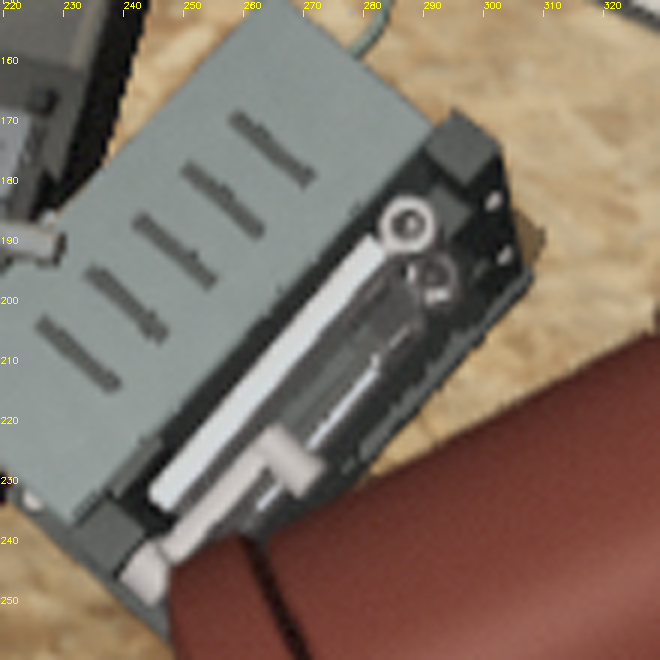

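View pics/s17.png

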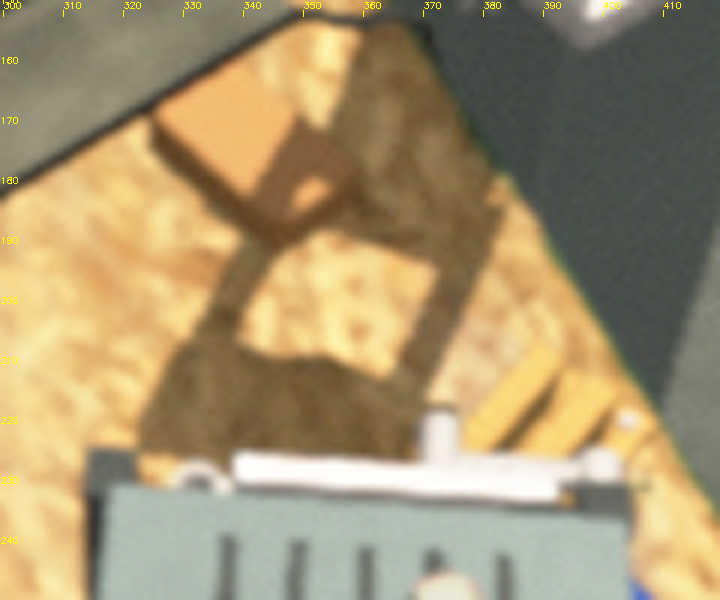

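```bash
python3 - <<'E'
from h import *
t=cv2.imread("t17.png")
for p,q in [((244.8,231),(280.5,189.5)),((248.2,234),(283.8,193))]:
    A,B=line(t,"top",p,q,196,half=1.5)
    for P in (A,B): print(((P[:2]-O)@bx).round(1),((P[:2]-O)@by).round(1))
line(t,"top",(246,222.4),(280,184),199)
A=cv2.imread("top_a.png");print(state()["time_s"])
cv2.imwrite("pics/full.png",t)
E
```

```text
line [244.68 230.9 ] [280.03 189.1 ] med res 0.17 [472.8 438.5] [558.5 368.8] ang -39.13
0.7 63.7
5.0 -46.7
line [248.29 234.07] [283.42 192.68] med res 0.16 [466.3 431.1] [550.9 361.8] ang -39.36
-9.1 63.7
-5.4 -45.6
line [249.05 225.05] [282.69 186.34] med res 0.11 [484.1 429.6] [563.5 363.1] ang -39.93
19.7833
```

View pics/full.png

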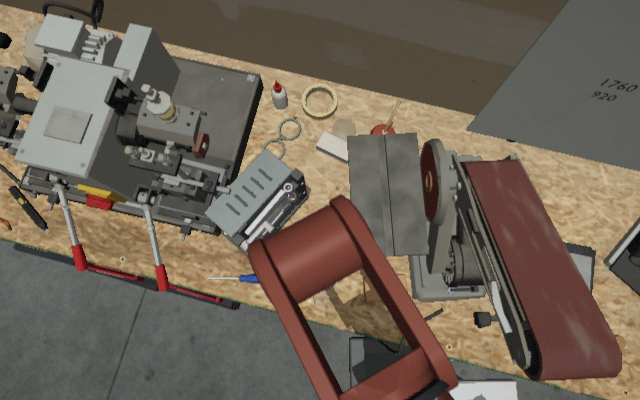

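```bash
python3 - <<'E'
from h import *
print(state()["wrist_force"]); print(manip.close_job())
E
```

```text
[-0.49250086 -0.3393128   0.92528593]
the job is handed in; nothing more can be done
None
```

I put the door back on its hinge pins, shut it and swung the latch down, then handed the job in at about 20 s. No verdict was reported.

- **Hinging:** I lifted the door from its stand, lowered both knuckles onto the pins at about 56° open, and let go. Contact came about 0.2 mm from the height expected for fully down, and later pictures show the pin inside the knuckle ring.
- **Shutting:** The first push reached the stop, but the door swung back about 6° when I pulled away. That first retreat was too quick. I pushed it shut again more gently, backed off slowly, and it stayed.
- **Latching:** I swung the latch bar down by its stud until it hit its stop at 11 N. That was within about 1 mm of the level height.
- **Last checks:**
  - The top view shows the bar level across the front of the door.
  - The door's free edge measures about 2 to 4 mm in front of the doorway plane; the limit is 10 mm. My two readings of the box's direction differed by about 1.4°, which accounts for that spread.
  - The gripper is clear of everything, and the wrist force is about 1 N or less.
  - The tools and other things look undisturbed by eye in the pictures; I did not measure them, and the arm hides part of the final view.
- **Disagreement:** The two cameras differed by 2 to 4 mm on where the hinge pin was. I aimed between them, and the knuckles went on without pressing.

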